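# Turn round the queue of stone vials

### The arm

A 6-joint arm with a two-finger parallel gripper is mounted at the origin on a cart in front of the work surface, level with it; the furniture and walls round the work are solid. World frame = base frame: x ahead of the robot, y to its left, z up, the work surface at z = 0. Lengths are in m, angles in degrees, forces in N, time in s.
With the tool pointing down it reaches from about 0.4 to 0.825 m from the base axis. Payload 7 kg.
Tool frame: the origin (TCP) lies midway between the tips of the shut fingers; the grasp point (between the pads) lies 19 mm behind it; z points along the fingers, y is the line along which they close (so a half turn about z gives the same grasp; the last joint's range is limited). The gripper opens to 88 mm and grips with 3 to 60 N. Pads are 19 mm wide; open, the fingers measure 130 mm over their backs; the gripper's body (78 mm by 193 mm) begins 47 mm behind the grasp point.
Start: joints at [-55.743, 20.546, 0.682, 0, -70.136, -16.507], TCP at [0.206, -0.643, 0.227] pointing down, gripper open.
Joint ranges: [-176.03, 176.03], [-82.01, 121.73], [-58.28, 71.71], [-173.87, 95.51], [-174.79, -0.11], [-173.66, 173.66]. Speed limits (degrees/s): [136.94, 136.94, 172.46, 180, 180, 180].

### API

Orientations are given as [roll, pitch, yaw] about the fixed x, y, z axes, in that order (R = Rz(yaw) Ry(pitch) Rx(roll)).
In Python, from plant import ctrl gives the robot as it stands. The module is installed in compiled form; this text tells all that it offers.
- The arm moves only by the tool play_rows, never from a script. Its argument "commands" is a list that holds one entry, the list of rows, each a list of 7 numbers: the turn, a rotation vector about the tool's x, y, z in rad, then the shift along the tool's x, y, z in cm, then the finger opening in cm, from 0 to 8.76. In form: [[[ax, ay, az, x, y, z, grip], ...]]. A call has 1 to 8 rows; each row is the pose to reach, as a shift and turn from the pose commanded when the call began, along the tool's axes at that moment; what a row does not reach only later rows make up. A row lasts 1/12 s, in which the tool goes at most 41.7 mm and 7.16 degrees, less where a joint would pass 70% of its speed; a pose out of reach is approached as far as the arm can. A call with a gripper value outside its range is refused whole. The fingers move at their own pace and stop on an object; the grip force is fixed at half the most. Time passes only in rows, so rows that repeat a pose let the fingers close. It gives the time, the measured TCP pose, the force, the opening and the grip force at its end, in the units of the state.
- ctrl.get_obs(): the state, without advancing time (a new reading comes with each control period).
- ctrl.snapshot(name): name is "side" or "top"; returns a dict with "color" (480x640x3 uint8, red, green, blue), "camera_matrix" (3x3 intrinsics, pixels), "origin" and "rotation" of the camera in the world. Camera axes: x right, y down, z forward; pixel columns grow to the right and rows downward; lengths in m; the calibration is good to about 2 mm. A picture is of the moment at which its call begins. There is no depth.
- ctrl.close_job(): hands the job in; it is judged then, once.
Trained networks look in a picture, given as the dict that the camera call returned (one of the last four; its "shot" number tells which), for a name from the list of things; names that differ only in an ending like _2 or _b are one class to them, and where a whole thing is asked for, a point or a joint stands for the part that bears it (a point fixed in the world has none). Each returns a list of dicts, best first, with "conf" (0 to 1); they miss things now and then, are a little off and sometimes report something else, mostly with a low value. They report only what shows in the picture. A call takes as long as a camera call. They do not tell look-alikes from the thing itself.
- ctrl.find_in(picture, name): "bbox" ([left, top, width, height] in pixels, round what is visible of it).
The state is a dict: "clock": time; "joint_pos": joint angles; "qvel": joint speeds; "tau": joint torques, N m; "tool_pos": TCP position; "orientation": TCP orientation; "force": force on the tool from outside, world axes, zero at the start; "moment": the same for the moment, N m; "opening": finger opening in m; "gripper_force": force on a finger pad.
Only numpy, scipy, OpenCV 4.12 (cv2) and the standard library are available. Lean on these libraries where they do the work, as an engineer would, in place of code of your own. Each camera call takes 0.05 s, during which the arm holds its last target. There are 200 camera calls.

### The job

Move the four vials of rough stones from the brown wooden rack to the empty blue rack in reverse order: the vial that stood nearest the white end of the wooden rack goes into the blue rack's well farthest from its own white end, the next one beside it, and so on, until the vial that stood farthest from the white end stands nearest to it. One vial to a well, each standing upright on the bottom of its well and let go; keep the vials upright on the way.

Things in the scene. Friction and masses are not known exactly. Their poses are not given: they have to be found in the camera images.
- wood_rack: Fixed dark brown wooden rack, 68 x 199 x 18 mm, full at the start. Four 37 mm square wells in a row, 12 mm deep, floors 6 mm above the bench. Origin: on the bench under the middle of the row; y runs along the row to the white end block (12 mm thick, 20 high), x across it, away from the robot. Wells at y = -66, -22, 22, 66 mm. The lip on its -x side has a colour tag in front of each well.
- blue_rack: Fixed blue rack, 48 x 199 x 18 mm, empty at first. Four 37 mm square wells in a row, 12 mm deep, floors 6 mm above the bench. Origin: on the bench under the middle of the row; y runs along the row to the white end block (12 mm thick, 20 high), x across it, away from the robot. Wells at y = -66, -22, 22, 66 mm. A black oven 0.21 m high stands behind, right of y = 0.06 m.
- purple_vial: Upright round vial, purple body 25 mm across, black cap (27 mm) with purple disc on top; 60 mm high, about 45 g. Grip the body 20 to 46 mm above its underside with 20 to 30 N (the cap gives no hold). Starts centred in a well of the wooden rack. Origin: centre of the underside, z up.
- green_vial: Upright round vial, green body 25 mm across, white cap (27 mm) with green disc on top; 60 mm high, about 45 g. Grip the body 20 to 46 mm above its underside with 20 to 30 N (the cap gives no hold). Starts centred in a well of the wooden rack. Origin: centre of the underside, z up.
- amber_vial: Upright round vial, amber body 25 mm across, black cap (27 mm) with amber disc on top; 60 mm high, about 45 g. Grip the body 20 to 46 mm above its underside with 20 to 30 N (the cap gives no hold). Starts centred in a well of the wooden rack. Origin: centre of the underside, z up.
- red_vial: Upright round vial, red body 25 mm across, white cap (27 mm) with red disc on top; 60 mm high, about 45 g. Grip the body 20 to 46 mm above its underside with 20 to 30 N (the cap gives no hold). Starts centred in a well of the wooden rack. Origin: centre of the underside, z up.
- purple_tag: Flat purple tag, 15 x 26 x 2 mm, fixed on the wooden rack's lip, 33.5 mm to the -x side of the centre of the well where the purple vial starts; it stays there and shows where that vial came from. Origin: centre of its underside.
- green_tag: Flat green tag, 15 x 26 x 2 mm, fixed on the wooden rack's lip, 33.5 mm to the -x side of the centre of the well where the green vial starts; it stays there and shows where that vial came from. Origin: centre of its underside.
- amber_tag: Flat amber tag, 15 x 26 x 2 mm, fixed on the wooden rack's lip, 33.5 mm to the -x side of the centre of the well where the amber vial starts; it stays there and shows where that vial came from. Origin: centre of its underside.
- red_tag: Flat red tag, 15 x 26 x 2 mm, fixed on the wooden rack's lip, 33.5 mm to the -x side of the centre of the well where the red vial starts; it stays there and shows where that vial came from. Origin: centre of its underside.
There are look-alikes about, which are no part of the job. What is shaped like the green_vial but yellow is not meant.

How it is judged:
By the outcome, as a careful person would: the job done as asked, in the order asked, and still so for the second after the job is handed in, with the robot touching nothing.
It also fails if it takes over 102 s, if anything falls off the work surface, if the arm or the gripper's body presses on something with over 40 N, if the wrist force passes 120 N, or if a joint passes its speed limit or range.

## Working session

There is one attempt and no reset: what is moved stays moved. The work goes in short steps, Python scripts to look and compute and a tool call to move; the robot and the scene stay as the last step left them, time stands still between calls to the robot, and variables do not carry over. Pictures are saved under pics/ and viewed, at most 14 in all, crops included, and the job is handed in when it is done.

Besides the shell and the picture viewer there is one more tool, called as name(argument=value, ...), one argument or row to a line, values as JSON. play_rows: Moves the arm, as the interface text tells. Its arguments: {"type":"object","properties":{"commands":{"type":"array","items":{"type":"array","items":{"type":"array","items":{"type":"number"}}}}},"required":["commands"]}

```bash
mkdir -p pics; python3 - <<'E'
from plant import ctrl
import cv2
print(ctrl.get_obs())
for n in("top","side"):
    p=ctrl.snapshot(n); cv2.imwrite(f"pics/{n}0.png",p["color"][:,:,::-1]); print(n,p["camera_matrix"],p["origin"],p["rotation"])
    for o in "wood_rack blue_rack purple_vial green_vial amber_vial red_vial purple_tag green_tag amber_tag red_tag".split():
        print(o,[(d["bbox"],round(d["conf"],2)) for d in ctrl.find_in(p,o)][:3])
E
```

```text
{'clock': 0.0, 'joint_pos': array([-5.57432731e+01,  2.05913631e+01,  6.33709615e-01, -2.10299501e-02,
       -7.01366137e+01, -1.65067142e+01]), 'qvel': array([ 0.09193025, -0.04819376, -0.02107383,  0.00357374,  0.00333225,
        0.05474651]), 'tau': array([-5.81727954e-05, -5.82714736e+01,  2.93064737e+01,  6.99727044e+00,
        6.98617485e-03, -1.70139865e-04]), 'tool_pos': array([ 0.20560687, -0.64240036,  0.22562016]), 'orientation': array([ 1.79904000e+02, -7.83192580e-03, -1.62257143e+02]), 'force': array([ 0.71052041, -0.01276183, -0.35490946]), 'moment': array([ 0.01090015, -0.07030196,  0.03491068]), 'gripper_force': 0.0, 'opening': 0.08759652557828584}
top [[556.95422601   0.         319.74377639]
 [  0.         556.95422601 248.52897256]
 [  0.           0.           1.        ]] [0.23208369 0.18631394 0.90927837] [-1.68250702e+02  1.27975627e-01 -9.23490585e+01]
wood_rack [([285.7, 211.3, 120.8, 99.7], 0.72)]
blue_rack [([166.1, 183.6, 117.0, 77.8], 0.64)]
purple_vial [([350.4, 234.5, 17.9, 21.6], 0.85)]
green_vial [([422.8, 179.3, 24.7, 25.2], 0.78), ([374.2, 215.0
[... 223 characters left out ...]
, 242.0, 18.2, 14.5], 0.71)]
amber_tag [([335.8, 273.1, 19.8, 11.8], 0.66)]
red_tag [([314.9, 284.5, 15.3, 16.3], 0.46)]
side [[461.21589963   0.         312.24850363]
 [  0.         461.21589963 240.16680064]
 [  0.           0.           1.        ]] [0.37657947 0.81377696 0.58815558] [-130.61960633    0.93119529 -178.21215403]
wood_rack [([281.5, 212.6, 80.9, 70.2], 0.78)]
blue_rack [([238.0, 275.0, 46.8, 38.5], 0.67)]
purple_vial [([300.5, 205.7, 15.3, 33.1], 0.61)]
green_vial [([264.3, 173.0, 14.3, 27.9], 0.85)]
amber_vial [([311.1, 217.9, 16.4, 33.4], 0.84)]
red_vial [([321.1, 234.1, 14.3, 31.6], 0.58)]
purple_tag []
green_tag []
amber_tag []
red_tag [([339.4, 246.8, 12.1, 6.9], 0.46)]
```

```bash
python3 - <<'E'
import cv2
a=cv2.imread("pics/top0.png")[150:340,140:460]; b=cv2.imread("pics/side0.png")
cv2.imwrite("pics/topc.png",cv2.resize(a,(800,475),interpolation=cv2.INTER_CUBIC))
E
```

```text
(no output)
```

View pics/topc.png

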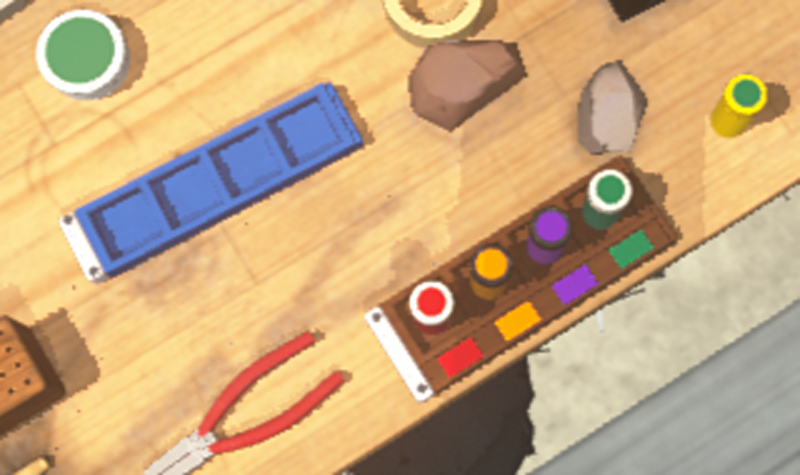

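View pics/side0.png

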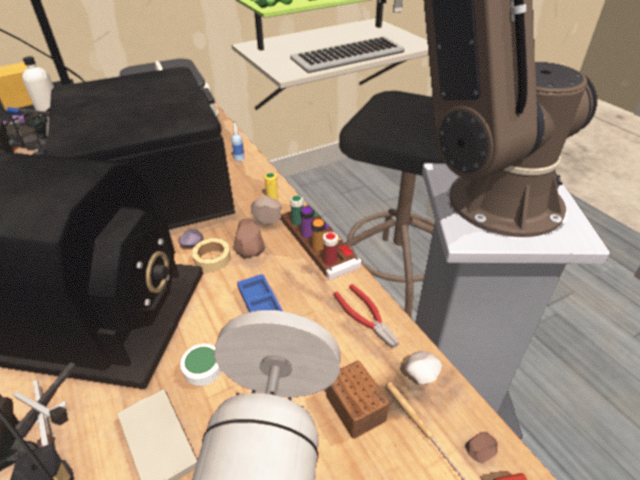

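View pics/top0.png

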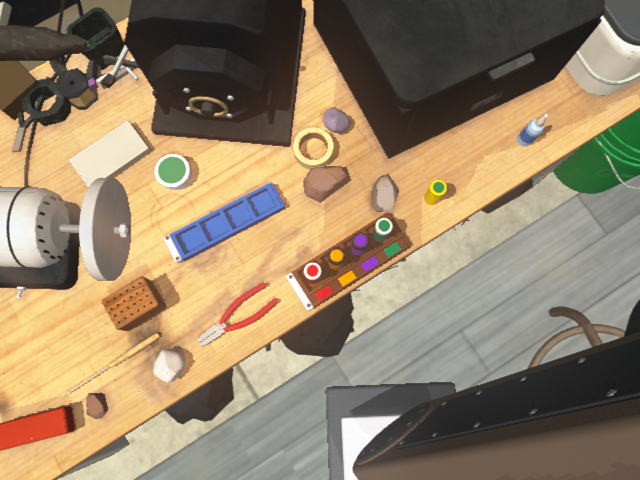

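```bash
cat > h.py <<'E'
import numpy as np, cv2
from scipy.spatial.transform import Rotation as R
def rot(p): 
    r=np.array(p["rotation"]); return r if r.shape==(3,3) else R.from_euler("xyz",r,degrees=True).as_matrix()
def pix2w(p,uv,z):
    uv=np.atleast_2d(np.asarray(uv,float)); K=p["camera_matrix"]
    d=np.c_[(uv[:,0]-K[0,2])/K[0,0],(uv[:,1]-K[1,2])/K[1,1],np.ones(len(uv))]@rot(p).T
    o=np.array(p["origin"]); return o+d*((z-o[2])/d[:,2])[:,None]
def w2pix(p,X):
    c=(np.atleast_2d(X)-p["origin"])@rot(p); q=c@np.array(p["camera_matrix"]).T; return q[:,:2]/q[:,2:]
def blobs(img,lo,hi,amin=12):
    m=cv2.inRange(cv2.cvtColor(img,cv2.COLOR_RGB2HSV),lo,hi)
    n,l,s,c=cv2.connectedComponentsWithStats(m)
    return [(c[i].round(2),s[i][4]) for i in range(1,n) if s[i][4]>=amin]
E
python3 - <<'E'
from plant import ctrl
from h import *
import pickle
P={n:ctrl.snapshot(n) for n in("top","side")}; pickle.dump(P,open("p0.pkl","wb"))
p=P["top"]; im=p["color"]
for n,lo,hi in [("red",(0,170,150),(5,255,255)),("amber",(15,180,150),(22,255,255)),("purple",(128,120,100),(150,255,255)),("green",(65,100,60),(90,255,255))]:
    for c,a in blobs(im,lo,hi):
        if 290<c[0]<410 and 200<c[1]<310: print(n,c,a,"z66",pix2w(p,c,.066)[0].round(4),"z20",pix2w(p,c,.02)[0].round(4))
c=lambda l:np.array(l)/2.5+[140,150]
print(pix2w(p,c([(62,218),(74,211),(102,271),(90,282),(330,83),(363,140)]),.019).round(4))
print(pix2w(p,c([(127,223),(187,190),(247,161),(306,130)]),.006).round(4))
a=cv2.resize(im[175:270,160:295],None,fx=5.9,fy=5.9,interpolation=cv2.INTER_CUBIC); cv2.imwrite("pics/blue.png",a[:,:,::-1])
E
```

```text
red [312.26 270.34] 86 z66 [0.3737 0.1939 0.066 ] z20 [0.3815 0.1943 0.02  ]
red [323.58 292.39] 157 z66 [0.3391 0.178  0.066 ] z20 [0.3449 0.1775 0.02  ]
amber [336.3  255.14] 115 z66 [0.3959 0.1559 0.066 ] z20 [0.4049 0.1543 0.02  ]
amber [331.47 265.47] 19 z66 [0.3801 0.1641 0.066 ] z20 [0.3882 0.1629 0.02  ]
amber [346.67 277.99] 150 z66 [0.3597 0.1417 0.066 ] z20 [0.3667 0.1393 0.02  ]
purple [360.13 240.19] 118 z66 [0.418  0.1179 0.066 ] z20 [0.4282 0.1141 0.02  ]
purple [369.55 263.49] 150 z66 [0.3808 0.1055 0.066 ] z20 [0.3889 0.101  0.02  ]
green [383.62 225.38] 85 z66 [0.4401 0.08   0.066 ] z20 [0.4515 0.0742 0.02  ]
green [391.85 249.18] 129 z66 [0.4018 0.0697 0.066 ] z20 [0.411  0.0633 0.02  ]
[[0.4467 0.4339 0.019 ]
 [0.4511 0.4261 0.019 ]
 [0.4102 0.4073 0.019 ]
 [0.4032 0.4151 0.019 ]
 [0.5321 0.256  0.019 ]
 [0.4916 0.235  0.019 ]]
[[0.4446 0.3943 0.006 ]
 [0.4656 0.3543 0.006 ]
 [0.484  0.314  0.006 ]
 [0.504  0.274  0.006 ]]
```

View pics/blue.png

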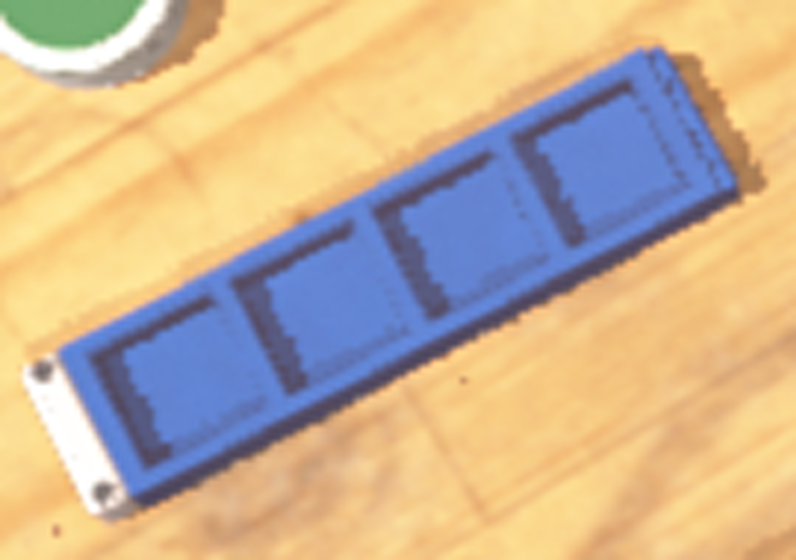

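```bash
python3 - <<'E'
from h import *
import pickle
from scipy.optimize import least_squares
P=pickle.load(open("p0.pkl","rb")); p=P["top"]
W=[[(90,355),(210,298),(268,403),(150,467)],[(232,280),(352,224),(408,330),(295,395)],[(375,210),(492,153),(548,257),(432,320)],[(517,137),(632,82),(690,187),(573,245)]]
uv=(np.array(W,float).reshape(-1,2)+.5)/5.9+[159.5,174.5]
mod=np.array([(sx*.0185,y+sy*.0185) for y in(.066,.022,-.022,-.066) for sx,sy in((1,1),(1,-1),(-1,-1),(-1,1))])
X=pix2w(p,uv,.018)[:,:2]
def tf(q,m): c,s=np.cos(q[2]),np.sin(q[2]); return m@np.array([[c,s],[-s,c]])+q[:2]
r=least_squares(lambda q:(tf(q,mod)-X).ravel(),[.47,.33,.45]); q=r.x
print("blue",q[:2].round(4),np.degrees(q[2]).round(2),"rms mm",1e3*np.sqrt(np.mean(r.fun**2)).round(5))
w=tf(q,np.array([(0,y) for y in(-.066,-.022,.022,.066)])); print(w.round(4), np.hypot(*w.T))
v=np.array([(.3737,.1939),(.3959,.1559),(.418,.1179),(.4401,.08)])
mv=np.array([(0,y) for y in(.066,.022,-.022,-.066)])
r=least_squares(lambda q:(tf(q,mv)-v).ravel(),[.4,.13,.5]);qw=r.x
print("wood",qw[:2].round(4),np.degrees(qw[2]),np.abs(r.fun).max())
# overlay both cams
for n in P:
    im=P[n]["color"][:,:,::-1].copy(); s=4
    ctr=w2pix(P[n],[*( (np.r_[(q[:2]+qw[:2])/2,.02]),)][0:3])[0]; x0,y0=(ctr-[100,75]).astype(int)
    im=cv2.resize(im[y0:y0+150,x0:x0+200],None,fx=s,fy=s,interpolation=cv2.INTER_CUBIC)
    def pt(X): return ((w2pix(P[n],X)-[x0,y0]+.5)*s)
    for Q,wd in((q,.024),(qw,.0)):
        for y in(-.066,-.022,.022,.066):
            sq=tf(Q,np.array([(a*.0185,y+b*.0185) for a,b in((1,1),(1,-1),(-1,-1),(-1,1))]))
            cv2.polylines(im,[pt(np.c_[sq,np.full(4,.018)]).astype(int)],True,(0,255,0),1)
            if Q is qw: 
                for zz in (.066,): cv2.circle(im,tuple(pt([*tf(Q,np.array([[0,y]]))[0],zz])[0].astype(int)),3,(255,255,0),-1)
    cv2.imwrite(f"pics/ov_{n}.png",im)
E
```

```text
blue [0.4711 0.3334] 26.07 rms mm 0.7
[[0.5001 0.2741]
 [0.4808 0.3136]
 [0.4614 0.3532]
 [0.4421 0.3927]] [0.57030585 0.57403464 0.58108069 0.59132543]
wood [0.4069 0.1369] 30.23485087474614 9.693247823334972e-05
```

View pics/ov_top.png

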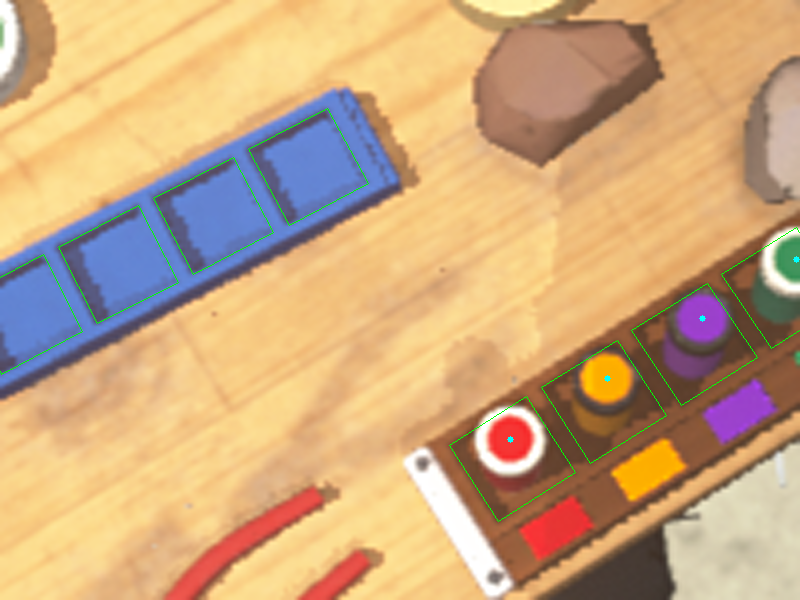

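View pics/ov_side.png

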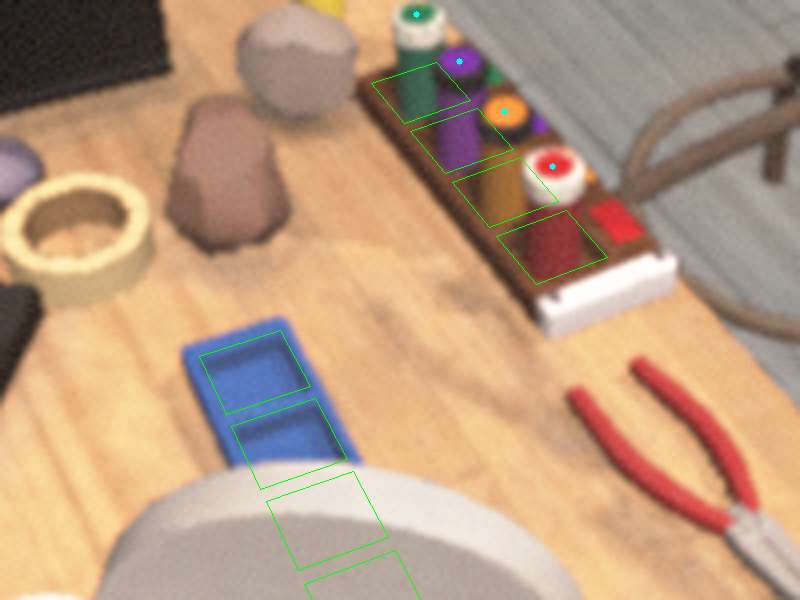

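```bash
python3 - <<'E'
from h import *
import pickle
P=pickle.load(open("p0.pkl","rb")); p=P["top"]
print("box z0",pix2w(p,[(390,153),(600,68)],0).round(3).tolist()); print("box z.21",pix2w(p,[(316,25),(375,122),(600,15)],.21).round(3).tolist())
print("furn z.0",pix2w(p,[(155,135),(292,142),(303,10)],0.0).round(3).tolist())
print("rocks z0",pix2w(p,[(325,195),(385,212),(436,202)],0).round(3).tolist())
for k in [(P["top"],(122,230)),]:
    for z in (.05,.1,.15,.2,.25):
        X=pix2w(p,(122,230),z)[0]; print(z,X.round(3),w2pix(P["side"],X)[0].round(0))
for z in (.1,.15,.2,.25,.3):
    X=pix2w(p,(207,107),z)[0]; print("knob",z,X.round(3),w2pix(P["side"],X)[0].round(0))
E
```

```text
box z0 [[0.585, 0.052, 0.0], [0.729, -0.333, 0.0]]
box z.21 [[0.697, 0.174, 0.21], [0.548, 0.1, 0.21], [0.696, -0.225, 0.21]]
furn z.0 [[0.635, 0.459, 0.0], [0.612, 0.221, 0.0], [0.868, 0.193, 0.0]]
rocks z0 [[0.514, 0.168, 0.0], [0.48, 0.068, 0.0], [0.493, -0.02, 0.0]]
0.05 [0.454 0.493 0.05 ] [267. 394.]
0.1 [0.441 0.476 0.1  ] [276. 360.]
0.15 [0.428 0.458 0.15 ] [285. 323.]
0.2 [0.415 0.44  0.2  ] [295. 284.]
0.25 [0.402 0.422 0.25 ] [305. 241.]
knob 0.1 [0.634 0.349 0.1  ] [153. 285.]
knob 0.15 [0.609 0.339 0.15 ] [164. 255.]
knob 0.2 [0.584 0.328 0.2  ] [175. 223.]
knob 0.25 [0.56  0.318 0.25 ] [188. 189.]
knob 0.3 [0.535 0.308 0.3  ] [202. 151.]
```

```bash
python3 - <<'E'
import cv2
a=cv2.imread("pics/top0.png")[0:215,290:620]
cv2.imwrite("pics/box.png",cv2.resize(cv2.convertScaleAbs(a,alpha=2,beta=30),(792,516),interpolation=cv2.INTER_CUBIC))
E
```

```text
(no output)
```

View pics/box.png

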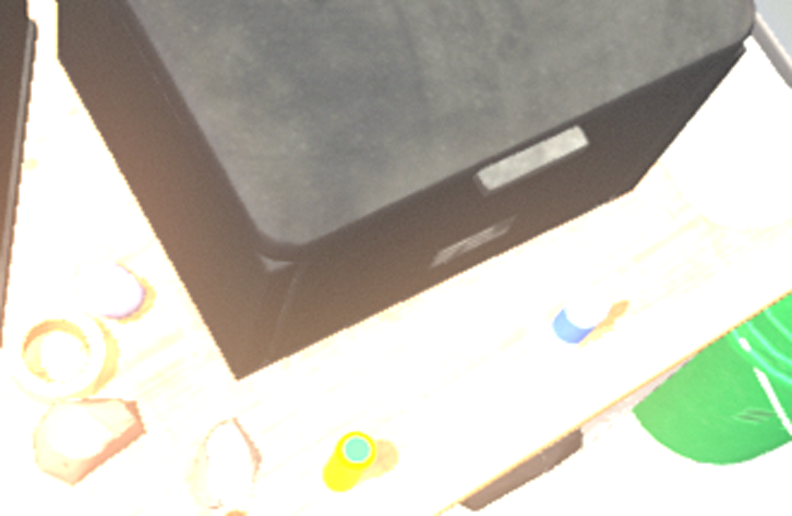

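```bash
cat >> h.py <<'E'
V=dict(red=(.3737,.1939),amber=(.3959,.1559),purple=(.418,.1179),green=(.4401,.08))
D=dict(red=(.5001,.2741),amber=(.4808,.3136),purple=(.4614,.3532),green=(.4421,.3927))
def rows(tg,base=None):
    """tg: list of (x,y,z,yaw); prints shift/turn from base pose (default measured)"""
    from plant import ctrl
    o=ctrl.get_obs(); p0,e0=(o["tool_pos"],o["orientation"]) if base is None else (np.array(base[:3]),[180,0,base[3]])
    R0=R.from_euler("xyz",e0,degrees=True)
    print("now",p0.round(4),np.round(e0,2),o["opening"].round(4),round(o["clock"],2))
    for x,y,z,w in tg:
        s=R0.inv().apply(np.array([x,y,z])-p0)*100; t=(R0.inv()*R.from_euler("xyz",[180,0,w],degrees=True)).as_rotvec()
        print((x,y,z,w),"->",t.round(3).tolist(),s.round(2).tolist())
E
python3 - <<'E'
from h import *
rows([(.40,-.25,.227,-110),(.45,0,.227,-80),(*V["red"],.15,-59.8)])
E
```

```text
Traceback (most recent call last):
  File "h.py", line 22, in rows
    print("now",p0.round(4),np.round(e0,2),o["opening"].round(4),round(o["clock"],2))
                                           ^^^^^^^^^^^^^^^^^^
AttributeError: 'float' object has no attribute 'round'
```

```bash
sed -i 's/o\["opening"\].round(4)/round(o["opening"],4)/' h.py
python3 - <<'E'
from h import *
rows([(.40,-.25,.227,-110),(.45,0,.227,-80),(*V["red"],.15,-59.8)])
E
```

```text
now [ 0.2058 -0.6429  0.2266] [-180.      0.   -162.25] 0.0878 1.2
(0.4, -0.25, 0.227, -110) -> [-0.0, 0.0, -0.912] [-30.48, 31.49, -0.04]
(0.45, 0, 0.227, -80) -> [-0.0, 0.0, -1.436] [-42.86, 53.78, -0.04]
(0.3737, 0.1939, 0.15, -59.8) -> [-0.0, -0.0, -1.788] [-41.5, 74.57, 7.65]
```

play_rows(
  commands=[
    [[0, 0, -0.9, -30.5, 31.5, 0, 6], [0, 0, -0.9, -30.5, 31.5, 0, 6], [0, 0, -0.9, -30.5, 31.5, 0, 6], [0, 0, -0.9, -30.5, 31.5, 0, 6], [0, 0, -0.9, -30.5, 31.5, 0, 6], [0, 0, -0.9, -30.5, 31.5, 0, 6], [0, 0, -0.9, -30.5, 31.5, 0, 6], [0, 0, -0.9, -30.5, 31.5, 0, 6]],
  ],
)

```text
clock: 1.87
tool_pos: [0.3541, -0.3424, 0.2269]
orientation: [-179.9, -0.0, -110.3]
force: [1.2, -1.0, -0.2]
opening: 0.0602
gripper_force: 0.0
```

```bash
python3 - <<'E'
from h import *
rows([(.40,-.25,.227,-110),(.45,0,.227,-80),(*V["red"],.15,-59.8)])
E
```

```text
now [ 0.3541 -0.3424  0.2269] [-179.94   -0.   -110.26] 0.0602 1.87
(0.4, -0.25, 0.227, -110) -> [-0.001, -0.0, -0.005] [-10.25, -1.11, -0.01]
(0.45, 0, 0.227, -80) -> [-0.001, -0.0, -0.528] [-35.44, 2.86, -0.01]
(0.3737, 0.1939, 0.15, -59.8) -> [-0.001, -0.001, -0.881] [-50.99, 16.74, 7.67]
```

play_rows(
  commands=[
    [[0, 0, -0.5, -35.4, 2.9, 0, 6], [0, 0, -0.5, -35.4, 2.9, 0, 6], [0, 0, -0.5, -35.4, 2.9, 0, 6], [0, 0, -0.5, -35.4, 2.9, 0, 6], [0, 0, -0.5, -35.4, 2.9, 0, 6], [0, 0, -0.5, -35.4, 2.9, 0, 6], [0, 0, -0.5, -35.4, 2.9, 0, 6], [0, 0, -0.7, -39.5, 6.5, 2, 6]],
  ],
)

```text
clock: 2.53
tool_pos: [0.4355, -0.0203, 0.2208]
orientation: [-179.8, -0.0, -74.9]
force: [1.6, 0.8, 0.9]
opening: 0.0601
gripper_force: 0.0
```

```bash
python3 - <<'E'
from h import *
rows([(*V["red"],.12,-59.8)])
E
```

```text
now [ 0.4355 -0.0203  0.2208] [-1.7979e+02 -3.0000e-02 -7.4940e+01] 0.0601 2.53
(0.3737, 0.1939, 0.12, -59.8) -> [-0.003, -0.001, -0.264] [-22.29, 0.44, 10.06]
```

play_rows(
  commands=[
    [[0, 0, -0.264, -22.3, 0.44, 10, 6], [0, 0, -0.264, -22.3, 0.44, 10, 6], [0, 0, -0.264, -22.3, 0.44, 10, 6], [0, 0, -0.264, -22.3, 0.44, 10, 6], [0, 0, -0.264, -22.3, 0.44, 10, 6], [0, 0, -0.264, -22.3, 0.44, 10, 6], [0, 0, -0.264, -22.3, 0.44, 10, 6], [0, 0, -0.264, -22.3, 0.44, 10, 6]],
  ],
)

```text
clock: 3.2
tool_pos: [0.3702, 0.1926, 0.1187]
orientation: [179.9, -0.0, -59.5]
force: [0.9, -0.8, 0.1]
opening: 0.0601
gripper_force: 0.0
```

```bash
python3 - <<'E'
from h import *
rows([(*V["red"],.029,-59.8),(*D["red"],.13,-63.9)])
E
```

```text
now [0.3702 0.1926 0.1187] [ 1.7992e+02 -4.0000e-02 -5.9530e+01] 0.0601 3.2
(0.3737, 0.1939, 0.029, -59.8) -> [0.001, -0.001, 0.005] [0.06, -0.38, 8.97]
(0.5001, 0.2741, 0.13, -63.9) -> [0.001, -0.001, 0.076] [-0.44, -15.33, -1.15]
```

play_rows(
  commands=[
    [[0, 0, 0, 0.05, -0.38, 0, 6], [0, 0, 0, 0.05, -0.38, 3, 6], [0, 0, 0, 0.05, -0.38, 6, 6], [0, 0, 0, 0.05, -0.38, 8.5, 6], [0, 0, 0, 0.05, -0.38, 8.95, 6], [0, 0, 0, 0.05, -0.38, 8.95, 6], [0, 0, 0, 0.05, -0.38, 8.95, 6], [0, 0, 0, 0.05, -0.38, 8.95, 6]],
  ],
)

```text
clock: 3.87
tool_pos: [0.3756, 0.1935, 0.0313]
orientation: [-179.9, 0.0, -59.8]
force: [-0.3, 0.6, -0.2]
opening: 0.06
gripper_force: 0.0
```

play_rows(
  commands=[
    [[0, 0, 0, 0, 0.1, 0.3, 6], [0, 0, 0, 0, 0.1, 0.3, 2.0], [0, 0, 0, 0, 0.1, 0.3, 2.0], [0, 0, 0, 0, 0.1, 0.3, 2.0], [0, 0, 0, 0, 0.1, 0.3, 2.0], [0, 0, 0, 0, 0.1, 0.3, 2.0], [0, 0, 0, 0, 0.1, 0.3, 2.0], [0, 0, 0, 0, 0.1, 0.3, 2.0]],
  ],
)

```text
clock: 4.53
tool_pos: [0.3737, 0.1926, 0.0268]
orientation: [-180.0, 0.0, -59.7]
force: [-0.1, 0.8, 1.5]
opening: 0.0242
gripper_force: 30.0
```

```bash
python3 - <<'E'
from h import *
rows([(*D["red"],.115,-63.9)])
E
```

```text
now [0.3737 0.1926 0.0268] [-179.99    0.    -59.74] 0.0242 4.53
(0.5001, 0.2741, 0.115, -63.9) -> [-0.0, 0.0, 0.073] [-0.67, -15.03, -8.82]
```

play_rows(
  commands=[
    [[0, 0, 0, 0, 0, -4, 2.0], [0, 0, 0, 0, 0, -8, 2.0], [0, 0, 0.03, -0.2, -4, -8.8, 2.0], [0, 0, 0.05, -0.4, -8, -8.8, 2.0], [0, 0, 0.073, -0.6, -12, -8.8, 2.0], [0, 0, 0.073, -0.67, -15, -8.8, 2.0], [0, 0, 0.073, -0.67, -15, -8.8, 2.0], [0, 0, 0.073, -0.67, -15, -8.8, 2.0]],
  ],
)

```text
clock: 5.2
tool_pos: [0.5004, 0.274, 0.1135]
orientation: [179.9, -0.0, -64.0]
force: [-0.2, -0.2, -0.7]
opening: 0.0243
gripper_force: 30.0
```

```bash
python3 - <<'E'
from h import *
rows([(*D["red"],.028,-63.9)])
from plant import ctrl
for n in("top","side"):
    p=ctrl.snapshot(n); c=w2pix(p,[*D["red"],.03])[0].astype(int)
    x,y=c-[50,37]; cv2.imwrite(f"pics/red_{n}.png",cv2.resize(p["color"][y:y+75,x:x+100,::-1],(400,300)))
import numpy as np
cv2.imwrite("pics/redh.png",np.hstack([cv2.imread("pics/red_top.png"),cv2.imread("pics/red_side.png")]))
E
```

```text
now [0.5004 0.274  0.1135] [ 1.7989e+02 -3.0000e-02 -6.3980e+01] 0.0243 5.2
(0.5001, 0.2741, 0.028, -63.9) -> [0.002, -0.001, -0.001] [-0.03, 0.0, 8.55]
```

View pics/redh.png

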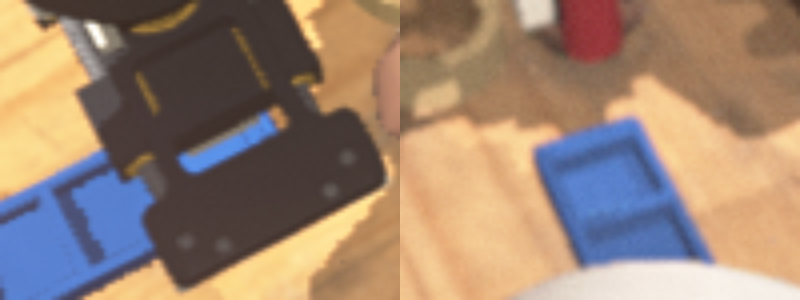

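play_rows(
  commands=[
    [[0, 0, 0, 0, 0, 3, 2.0], [0, 0, 0, 0, 0, 5.5, 2.0], [0, 0, 0, 0, 0, 7, 2.0], [0, 0, 0, 0, 0, 7.8, 2.0], [0, 0, 0, 0, 0, 8.3, 2.0], [0, 0, 0, 0, 0, 8.4, 2.0], [0, 0, 0, 0, 0, 8.4, 2.0], [0, 0, 0, 0, 0, 8.4, 2.0]],
  ],
)

```text
clock: 5.97
tool_pos: [0.5002, 0.2743, 0.0319]
orientation: [-179.9, 0.0, -63.9]
force: [0.5, 0.6, -0.4]
opening: 0.0244
gripper_force: 30.0
```

```bash
python3 - <<'E'
from h import *
from plant import ctrl
rows([(*D["red"],.027,-63.9)]); print(ctrl.get_obs()["force"])
p=ctrl.snapshot("side"); x,y=(w2pix(p,[*D["red"],.03])[0]-[50,37]).astype(int); cv2.imwrite("pics/red2.png",cv2.resize(p["color"][y:y+75,x:x+100,::-1],(600,450),interpolation=cv2.INTER_CUBIC))
E
```

```text
now [0.5002 0.2743 0.0319] [-1.799e+02  3.000e-02 -6.391e+01] 0.0244 5.97
(0.5001, 0.2741, 0.027, -63.9) -> [-0.002, 0.001, -0.0] [0.01, 0.02, 0.49]
[ 0.50387158  0.63560389 -0.37789136]
```

View pics/red2.png

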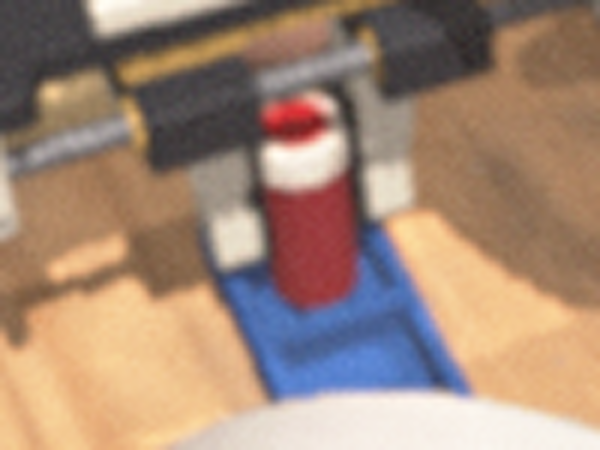

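play_rows(
  commands=[
    [[0, 0, 0, 0, 0, 0.2, 2.0], [0, 0, 0, 0, 0, 0.3, 2.0], [0, 0, 0, 0, 0, 0.4, 2.0], [0, 0, 0, 0, 0, 0.4, 2.0], [0, 0, 0, 0, 0, 0.4, 2.0]],
  ],
)

```text
clock: 6.43
tool_pos: [0.4999, 0.2739, 0.0269]
orientation: [-180.0, 0.0, -63.9]
force: [0.3, 0.2, 0.7]
opening: 0.0242
gripper_force: 30.0
```

play_rows(
  commands=[
    [[0, 0, 0, 0, 0, 0, 5], [0, 0, 0, 0, 0, 0, 5], [0, 0, 0, 0, 0, 0, 5], [0, 0, 0, 0, 0, 0, 5], [0, 0, 0, 0, 0, -3, 5], [0, 0, 0, 0, 0, -7, 5], [0, 0, 0, 0, 0, -9, 5], [0, 0, 0, 0, 0, -9, 5]],
  ],
)

```text
clock: 7.1
tool_pos: [0.5022, 0.2757, 0.1221]
orientation: [-179.5, 0.1, -63.9]
force: [0.6, 0.4, 0.5]
opening: 0.0501
gripper_force: 0.0
```

```bash
python3 - <<'E'
from h import *
rows([(*V["amber"],.115,-59.8)])
from plant import ctrl
p=ctrl.snapshot("side"); x,y=(w2pix(p,[*D["red"],.03])[0]-[50,37]).astype(int); cv2.imwrite("pics/red3.png",cv2.resize(p["color"][y:y+75,x:x+100,::-1],(600,450),interpolation=cv2.INTER_CUBIC))
E
```

```text
now [0.5022 0.2757 0.1221] [-1.7953e+02  1.1000e-01 -6.3870e+01] 0.0501 7.1
(0.3959, 0.1559, 0.115, -59.8) -> [-0.008, 0.002, -0.071] [6.08, 14.83, 0.57]
```

View pics/red3.png

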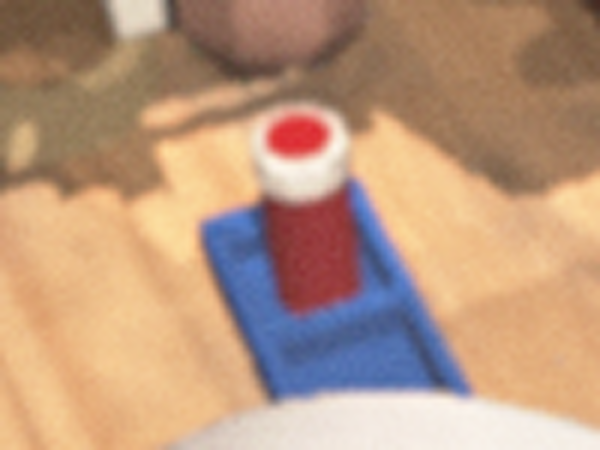

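```bash
python3 - <<'E'
from h import *
rows([(*V["amber"],.115,-59.8)],(.5,.274,.117,-63.9))
E
```

```text
now [0.5   0.274 0.117] [180.    0.  -63.9] 0.0501 7.15
(0.3959, 0.1559, 0.115, -59.8) -> [0.0, 0.0, -0.072] [6.03, 14.54, 0.2]
```

play_rows(
  commands=[
    [[0, 0, -0.072, 6.03, 14.54, 0.2, 5.5], [0, 0, -0.072, 6.03, 14.54, 0.2, 5.5], [0, 0, -0.072, 6.03, 14.54, 0.2, 5.5], [0, 0, -0.072, 6.03, 14.54, 0.2, 5.5], [0, 0, -0.072, 6.03, 14.54, 0.2, 5.5], [0, 0, -0.072, 6.03, 14.54, 0.2, 5.5], [0, 0, -0.072, 6.03, 14.54, 0.2, 5.5], [0, 0, -0.072, 6.03, 14.54, 0.2, 5.5]],
  ],
)

```text
clock: 7.82
tool_pos: [0.3962, 0.1563, 0.1146]
orientation: [-180.0, -0.0, -59.8]
force: [0.0, 0.1, -0.2]
opening: 0.0548
gripper_force: 0.0
```

```bash
python3 - <<'E'
from h import *
rows([(*V["amber"],.027,-59.8)])
E
```

```text
now [0.3962 0.1563 0.1146] [-180.    -0.   -59.8] 0.0548 7.82
(0.3959, 0.1559, 0.027, -59.8) -> [-0.0, -0.0, 0.0] [0.01, 0.04, 8.76]
```

play_rows(
  commands=[
    [[0, 0, 0, 0, 0, 3, 5.5], [0, 0, 0, 0, 0, 6, 5.5], [0, 0, 0, 0, 0, 8, 5.5], [0, 0, 0, 0, 0, 8.75, 5.5], [0, 0, 0, 0, 0, 8.75, 5.5], [0, 0, 0, 0, 0, 8.75, 5.5], [0, 0, 0, 0, 0, 8.75, 5.5], [0, 0, 0, 0, 0, 8.75, 2]],
  ],
)

```text
clock: 8.48
tool_pos: [0.3965, 0.1565, 0.0283]
orientation: [-179.9, 0.0, -59.8]
force: [-0.1, -1.0, -0.5]
opening: 0.0518
gripper_force: 0.0
```

play_rows(
  commands=[
    [[0, 0, 0, 0, 0, 0, 2], [0, 0, 0, 0, 0, 0, 2], [0, 0, 0, 0, 0, 0, 2], [0, 0, 0, 0, 0, 0, 2], [0, 0, 0, 0, 0, 0, 2], [0, 0, 0, 0, 0, 0, 2]],
  ],
)

```text
clock: 8.98
tool_pos: [0.3958, 0.1558, 0.0275]
orientation: [-180.0, 0.0, -59.8]
force: [-1.7, 0.7, 4.7]
opening: 0.0244
gripper_force: 30.0
```

```bash
python3 - <<'E'
from h import *
rows([(*D["amber"],.115,-63.9)])
E
```

```text
now [0.3958 0.1558 0.0275] [-179.98    0.    -59.79] 0.0244 8.98
(0.4808, 0.3136, 0.115, -63.9) -> [-0.0, 0.0, 0.072] [-9.36, -15.28, -8.75]
```

play_rows(
  commands=[
    [[0, 0, 0, 0, 0, -4, 2.0], [0, 0, 0, 0, 0, -8, 2.0], [0, 0, 0.03, -1.8, -3.2, -8.75, 2.0], [0, 0, 0.05, -3.8, -6.5, -8.75, 2.0], [0, 0, 0.072, -5.8, -9.8, -8.75, 2.0], [0, 0, 0.072, -7.8, -13, -8.75, 2.0], [0, 0, 0.072, -9.36, -15.28, -8.75, 2.0], [0, 0, 0.072, -9.36, -15.28, -8.75, 2.0]],
  ],
)

```text
clock: 9.65
tool_pos: [0.483, 0.3178, 0.1141]
orientation: [-179.9, -0.0, -63.8]
force: [1.1, -0.8, -0.2]
opening: 0.0241
gripper_force: 30.0
```

play_rows(
  commands=[
    [[0, 0, 0, 0, 0, 0, 2.0], [0, 0, 0, 0, 0, 0, 2.0], [0, 0, 0, 0, 0, 0, 2.0]],
  ],
)

```text
clock: 9.9
tool_pos: [0.4801, 0.3125, 0.1145]
orientation: [179.9, -0.0, -64.0]
force: [-0.3, 0.2, -0.5]
opening: 0.0243
gripper_force: 30.0
```

```bash
python3 - <<'E'
from h import *
rows([(*D["amber"],.0275,-63.9)])
E
```

```text
now [0.4801 0.3125 0.1145] [ 1.7994e+02 -2.0000e-02 -6.3950e+01] 0.0243 9.9
(0.4808, 0.3136, 0.0275, -63.9) -> [0.001, -0.0, -0.001] [-0.07, -0.12, 8.7]
```

play_rows(
  commands=[
    [[0, 0, 0, 0, 0, 2, 2.0], [0, 0, 0, 0, 0, 4, 2.0], [0, 0, 0, 0, 0, 5.8, 2.0], [0, 0, 0, 0, 0, 7.2, 2.0], [0, 0, 0, 0, 0, 8, 2.0], [0, 0, 0, 0, 0, 8.4, 2.0], [0, 0, 0, 0, 0, 8.6, 2.0], [0, 0, 0, 0, 0, 8.7, 2.0]],
  ],
)

```text
clock: 10.57
tool_pos: [0.4809, 0.3135, 0.0283]
orientation: [-180.0, 0.0, -63.9]
force: [-0.1, 0.2, -0.2]
opening: 0.0246
gripper_force: 30.0
```

play_rows(
  commands=[
    [[0, 0, 0, 0, 0, 0, 2.0], [0, 0, 0, 0, 0, 0, 2.0], [0, 0, 0, 0, 0, 0, 2.0]],
  ],
)

```text
clock: 10.82
tool_pos: [0.4809, 0.3138, 0.0284]
orientation: [-179.9, 0.0, -63.9]
force: [-0.2, 0.1, -0.3]
opening: 0.024
gripper_force: 30.0
```

Position agrees within 1 mm; release and retreat.

play_rows(
  commands=[
    [[0, 0, 0, 0, 0, 0.1, 2], [0, 0, 0, 0, 0, 0.1, 5], [0, 0, 0, 0, 0, 0.1, 5], [0, 0, 0, 0, 0, 0.1, 5], [0, 0, 0, 0, 0, 0.1, 5], [0, 0, 0, 0, 0, -3, 5], [0, 0, 0, 0, 0, -7, 5], [0, 0, 0, 0, 0, -8.8, 5]],
  ],
)

```text
clock: 11.48
tool_pos: [0.482, 0.3144, 0.1196]
orientation: [-179.8, 0.0, -63.9]
force: [0.9, 0.1, 0.4]
opening: 0.0498
gripper_force: 0.0
```

```bash
python3 - <<'E'
from h import *
rows([(*V["purple"],.115,-59.8)],(.4808,.3136,.116,-63.9))
E
```

```text
now [0.4808 0.3136 0.116 ] [180.    0.  -63.9] 0.0498 11.48
(0.418, 0.1179, 0.115, -59.8) -> [0.0, 0.0, -0.072] [14.81, 14.25, 0.1]
```

play_rows(
  commands=[
    [[0, 0, -0.072, 14.8, 14.25, 0.1, 5.5], [0, 0, -0.072, 14.8, 14.25, 0.1, 5.5], [0, 0, -0.072, 14.8, 14.25, 0.1, 5.5], [0, 0, -0.072, 14.8, 14.25, 0.1, 5.5], [0, 0, -0.072, 14.8, 14.25, 0.1, 5.5], [0, 0, -0.072, 14.8, 14.25, 0.1, 5.5], [0, 0, -0.072, 14.8, 14.25, 0.1, 5.5], [0, 0, -0.072, 14.8, 14.25, 0.1, 5.5]],
  ],
)

```text
clock: 12.15
tool_pos: [0.4182, 0.1181, 0.1152]
orientation: [-179.9, 0.0, -59.8]
force: [0.4, 0.5, -1.0]
opening: 0.0551
gripper_force: 0.0
```

play_rows(
  commands=[
    [[0, 0, 0, 0, 0, 0, 5.5], [0, 0, 0, 0, 0, 0, 5.5]],
  ],
)

```text
clock: 12.32
tool_pos: [0.4181, 0.1187, 0.1147]
orientation: [-180.0, -0.0, -59.8]
force: [-0.4, 0.4, -0.5]
opening: 0.0551
gripper_force: 0.0
```

```bash
python3 - <<'E'
from h import *
rows([(*V["purple"],.027,-59.8)])
E
```

```text
now [0.4181 0.1187 0.1147] [-180.     -0.    -59.76] 0.0551 12.32
(0.418, 0.1179, 0.027, -59.8) -> [-0.0, -0.0, 0.001] [0.06, 0.05, 8.77]
```

play_rows(
  commands=[
    [[0, 0, 0, 0, 0, 3, 5.5], [0, 0, 0, 0, 0, 6, 5.5], [0, 0, 0, 0, 0, 8, 5.5], [0, 0, 0, 0, 0, 8.75, 5.5], [0, 0, 0, 0, 0, 8.75, 5.5], [0, 0, 0, 0, 0, 8.75, 5.5], [0, 0, 0, 0, 0, 8.75, 5.5], [0, 0, 0, 0, 0, 8.75, 2]],
  ],
)

```text
clock: 12.98
tool_pos: [0.4186, 0.1187, 0.0284]
orientation: [-179.9, 0.0, -59.8]
force: [-0.3, -0.1, -0.3]
opening: 0.0524
gripper_force: 0.0
```

play_rows(
  commands=[
    [[0, 0, 0, 0, 0, 0, 2], [0, 0, 0, 0, 0, 0, 2], [0, 0, 0, 0, 0, 0, 2], [0, 0, 0, 0, 0, 0, 2], [0, 0, 0, 0, 0, 0, 2], [0, 0, 0, 0, 0, 0, 2]],
  ],
)

```text
clock: 13.48
tool_pos: [0.4179, 0.1179, 0.0275]
orientation: [-180.0, -0.0, -59.8]
force: [-0.3, 0.1, 3.6]
opening: 0.0241
gripper_force: 30.0
```

```bash
python3 - <<'E'
from h import *
rows([(*D["purple"],.115,-63.9)],(.418,.1179,.0273,-59.8))
E
```

```text
now [0.418  0.1179 0.0273] [180.    0.  -59.8] 0.0241 13.48
(0.4614, 0.3532, 0.115, -63.9) -> [0.0, -0.0, 0.072] [-18.15, -15.59, -8.77]
```

play_rows(
  commands=[
    [[0, 0, 0, 0, 0, -4, 2.0], [0, 0, 0, 0, 0, -8, 2.0], [0, 0, 0.02, -2.5, -2.2, -8.8, 2.0], [0, 0, 0.04, -5.5, -4.7, -8.8, 2.0], [0, 0, 0.06, -8.5, -7.3, -8.8, 2.0], [0, 0, 0.072, -11.5, -9.9, -8.8, 2.0], [0, 0, 0.072, -14.5, -12.5, -8.8, 2.0], [0, 0, 0.072, -18.15, -15.6, -8.8, 2.0]],
  ],
)

```text
clock: 14.15
tool_pos: [0.46, 0.3486, 0.1151]
orientation: [180.0, -0.0, -63.9]
force: [1.6, 0.4, -0.2]
opening: 0.0237
gripper_force: 30.0
```

play_rows(
  commands=[
    [[0, 0, 0, 0, 0, 0, 2.0], [0, 0, 0, 0, 0, 0, 2.0], [0, 0, 0, 0, 0, 0, 2.0], [0, 0, 0, 0, 0, 0, 2.0], [0, 0, 0, 0, 0, 0, 2.0]],
  ],
)

```text
clock: 14.57
tool_pos: [0.46, 0.346, 0.1154]
orientation: [180.0, -0.0, -64.0]
force: [0.1, 0.5, 0.4]
opening: 0.0241
gripper_force: 30.0
```

```bash
python3 - <<'E'
from h import *
rows([(*D["purple"],.0278,-63.9)])
E
```

```text
now [0.46   0.346  0.1154] [179.99  -0.   -63.98] 0.0241 14.57
(0.4614, 0.3532, 0.0278, -63.9) -> [0.0, -0.0, -0.001] [-0.59, -0.44, 8.76]
```

play_rows(
  commands=[
    [[0, 0, 0, -0.59, -0.44, 0, 2.0], [0, 0, 0, -0.59, -0.44, 2.5, 2.0], [0, 0, 0, -0.59, -0.44, 5, 2.0], [0, 0, 0, -0.59, -0.44, 7, 2.0], [0, 0, 0, -0.59, -0.44, 8, 2.0], [0, 0, 0, -0.59, -0.44, 8.4, 2.0], [0, 0, 0, -0.59, -0.44, 8.65, 2.0], [0, 0, 0, -0.59, -0.44, 8.75, 2.0]],
  ],
)

```text
clock: 15.23
tool_pos: [0.462, 0.3548, 0.0284]
orientation: [-179.9, 0.0, -63.9]
force: [-0.1, -0.4, 0.2]
opening: 0.0241
gripper_force: 30.0
```

play_rows(
  commands=[
    [[0, 0, 0, 0, 0, 0, 2.0], [0, 0, 0, 0, 0, 0, 2.0], [0, 0, 0, 0, 0, 0, 2.0]],
  ],
)

```text
clock: 15.48
tool_pos: [0.4619, 0.3548, 0.0287]
orientation: [-179.9, 0.0, -63.9]
force: [-1.1, 0.2, -0.7]
opening: 0.0244
gripper_force: 30.0
```

play_rows(
  commands=[
    [[0, 0, 0, 0, 0, 0.1, 2], [0, 0, 0, 0, 0, 0.1, 5], [0, 0, 0, 0, 0, 0.1, 5], [0, 0, 0, 0, 0, 0.1, 5], [0, 0, 0, 0, 0, 0.1, 5], [0, 0, 0, 0, 0, -3, 5], [0, 0, 0, 0, 0, -7, 5], [0, 0, 0, 0, 0, -8.8, 5]],
  ],
)

```text
clock: 16.15
tool_pos: [0.4628, 0.3554, 0.1197]
orientation: [-179.8, 0.0, -63.9]
force: [1.0, 0.8, 1.2]
opening: 0.0499
gripper_force: 0.0
```

```bash
python3 - <<'E'
from h import *
rows([(*V["green"],.115,-59.8)],(.4619,.3545,.116,-63.9))
E
```

```text
now [0.4619 0.3545 0.116 ] [180.    0.  -63.9] 0.0499 16.15
(0.4401, 0.08, 0.115, -59.8) -> [0.0, 0.0, -0.072] [23.69, 14.03, 0.1]
```

play_rows(
  commands=[
    [[0, 0, -0.072, 23.7, 14.0, 0.1, 5.5], [0, 0, -0.072, 23.7, 14.0, 0.1, 5.5], [0, 0, -0.072, 23.7, 14.0, 0.1, 5.5], [0, 0, -0.072, 23.7, 14.0, 0.1, 5.5], [0, 0, -0.072, 23.7, 14.0, 0.1, 5.5], [0, 0, -0.072, 23.7, 14.0, 0.1, 5.5], [0, 0, -0.072, 23.7, 14.0, 0.1, 5.5], [0, 0, -0.072, 23.7, 14.0, 0.1, 5.5]],
  ],
)

```text
clock: 16.82
tool_pos: [0.4382, 0.076, 0.1146]
orientation: [179.9, 0.0, -60.0]
force: [-0.3, -0.9, -0.5]
opening: 0.0548
gripper_force: 0.0
```

play_rows(
  commands=[
    [[0, 0, 0, 0, 0, 0, 5.5], [0, 0, 0, 0, 0, 0, 5.5], [0, 0, 0, 0, 0, 0, 5.5]],
  ],
)

```text
clock: 17.07
tool_pos: [0.4403, 0.0807, 0.1148]
orientation: [-180.0, -0.0, -59.8]
force: [-0.7, -1.0, -0.2]
opening: 0.0553
gripper_force: 0.0
```

```bash
python3 - <<'E'
from h import *
rows([(*V["green"],.027,-59.8)])
from plant import ctrl
p=ctrl.snapshot("side"); cv2.imwrite("pics/mid.png",p["color"][120:420,150:550,::-1].repeat(2,0).repeat(2,1))
E
```

```text
now [0.4403 0.0807 0.1148] [-179.98   -0.    -59.76] 0.0553 17.07
(0.4401, 0.08, 0.027, -59.8) -> [-0.0, -0.0, 0.001] [0.05, 0.06, 8.78]
```

View pics/mid.png

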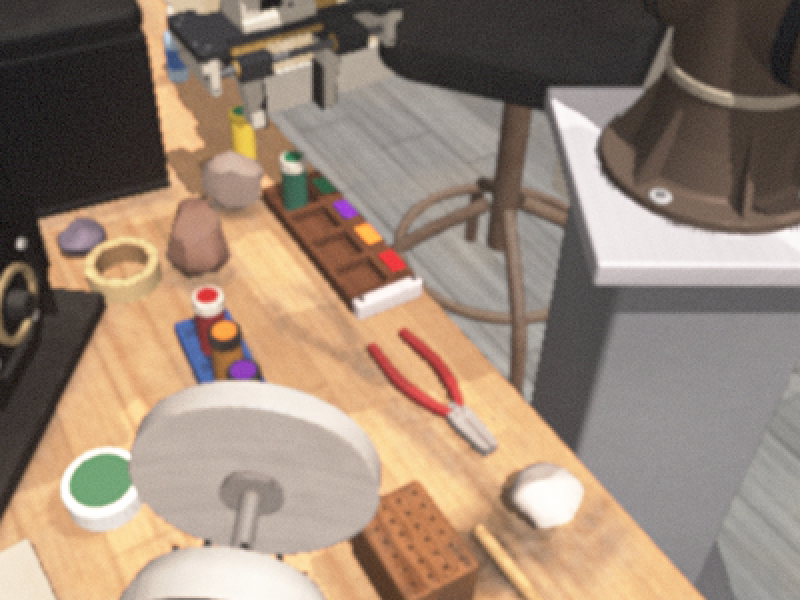

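play_rows(
  commands=[
    [[0, 0, -0.12, 0.05, 0.06, 0, 4], [0, 0, -0.25, 0.05, 0.06, 0, 4], [0, 0, -0.25, 0.05, 0.06, 0, 4], [0, 0, -0.25, 0.05, 0.06, 0, 4], [0, 0, -0.25, 0.05, 0.06, 0, 4], [0, 0, -0.25, 0.05, 0.06, 0, 4]],
  ],
)

```text
clock: 17.62
tool_pos: [0.4397, 0.0795, 0.1147]
orientation: [180.0, 0.0, -45.6]
force: [-0.8, 0.5, 0.6]
opening: 0.0405
gripper_force: 0.0
```

```bash
python3 - <<'E'
from h import *
import pickle
from scipy.optimize import least_squares
rows([(*V["green"],.027,-45)])
P=pickle.load(open("p0.pkl","rb"))
t=np.linspace(0,2*np.pi,200)
def disc(q):
    x,y,z,psi,r,h=q; u=np.array([np.cos(psi),np.sin(psi),0]); n=np.array([-u[1],u[0],0])
    c=np.array([x,y,z]); ring=r*np.cos(t)[:,None]*u+r*np.sin(t)[:,None]*[0,0,1]
    return np.r_[c+ring+n*h/2,c+ring-n*h/2]
ob={"top":[80,178,131,281],"side":[217,310,340,391]}
def f(q): 
    e=[]
    for n in ob:
        a=w2pix(P[n],disc(q)); e+=list(np.r_[a.min(0),a.max(0)]-ob[n])
    return e
for r0 in((.45,.5,.1,0,.07,.01),(.45,.5,.12,.4,.08,.02)):
    r=least_squares(f,r0,x_scale=[.1,.1,.1,1,.05,.02]); print(r.x.round(3),np.round(r.fun,1))
a=disc(r.x); print(a.min(0),a.max(0))
for n,X in(("tip130",(130,231)),):
    for z in(.08,.1,.12,.14): print(z,pix2w(P["top"],X,z)[0].round(3))
E
```

```text
now [0.4397 0.0795 0.1147] [179.99   0.   -45.61] 0.0405 17.62
(0.4401, 0.08, 0.027, -45) -> [0.0, 0.0, -0.011] [-0.01, -0.07, 8.77]
[ 0.435  0.486  0.128 -0.194  0.075  0.006] [ 0.7 -0.4 -0.7 -0.2  0.6 -0.7 -0.1  0.9]
[0.434 0.486 0.129 0.18  0.073 0.011] [ 1.   1.5 -1.1 -0.5 -0.7 -1.4 -0.   1.2]
[0.36128049 0.46771796 0.05589203] [0.50683158 0.50505654 0.20176562]
0.08 [0.444 0.47  0.08 ]
0.1 [0.439 0.464 0.1  ]
0.12 [0.434 0.457 0.12 ]
0.14 [0.429 0.45  0.14 ]
```

play_rows(
  commands=[
    [[0, 0, 0, 0, -0.05, 3, 4], [0, 0, 0, 0, -0.05, 6, 4], [0, 0, 0, 0, -0.05, 8, 4], [0, 0, 0, 0, -0.05, 8.75, 4], [0, 0, 0, 0, -0.05, 8.75, 4], [0, 0, 0, 0, -0.05, 8.75, 4], [0, 0, 0, 0, -0.05, 8.75, 4], [0, 0, 0, 0, -0.05, 8.75, 2]],
  ],
)

```text
clock: 18.28
tool_pos: [0.4409, 0.0801, 0.0285]
orientation: [-179.9, -0.0, -45.5]
force: [-0.3, -0.8, -0.1]
opening: 0.0369
gripper_force: 0.0
```

play_rows(
  commands=[
    [[0, 0, 0, 0, 0, 0, 2], [0, 0, 0, 0, 0, 0, 2], [0, 0, 0, 0, 0, 0, 2], [0, 0, 0, 0, 0, 0, 2], [0, 0, 0, 0, 0, 0, 2]],
  ],
)

```text
clock: 18.7
tool_pos: [0.4406, 0.0799, 0.028]
orientation: [-179.9, -0.0, -45.5]
force: [-2.2, 0.8, 7.2]
opening: 0.0247
gripper_force: 30.0
```

play_rows(
  commands=[
    [[0, 0, 0, 0, 0, -4, 2], [0, 0, 0, 0, 0, -8, 2], [0, 0, 0, 0, 0, -8.8, 2], [0, 0, 0.1, 0, 0, -8.8, 2], [0, 0, 0.2, 0, 0, -8.8, 2], [0, 0, 0.3, 0, 0, -8.8, 2], [0, 0, 0.4, 0, 0, -8.8, 2]],
  ],
)

```text
clock: 19.28
tool_pos: [0.4398, 0.0795, 0.1155]
orientation: [-180.0, 0.0, -68.7]
force: [-0.4, 0.4, -0.7]
opening: 0.0244
gripper_force: 30.0
```

```bash
python3 - <<'E'
from h import *
rows([(.443,.391,.115,-82)])
E
```

```text
now [0.4398 0.0795 0.1155] [-1.7998e+02  2.0000e-02 -6.8700e+01] 0.0244 19.28
(0.443, 0.391, 0.115, -82) -> [-0.0, 0.0, 0.232] [-28.91, -11.61, 0.06]
```

play_rows(
  commands=[
    [[0, 0, 0.03, -2, -0.8, 0, 2], [0, 0, 0.08, -5.5, -2.2, 0, 2], [0, 0, 0.13, -9, -3.6, 0, 2], [0, 0, 0.18, -12.5, -5, 0, 2], [0, 0, 0.22, -16, -6.4, 0, 2], [0, 0, 0.23, -19.5, -7.8, 0, 2], [0, 0, 0.23, -22.5, -9, 0, 2], [0, 0, 0.23, -25, -10, 0, 2]],
  ],
)

```text
clock: 19.95
tool_pos: [0.4406, 0.3512, 0.1152]
orientation: [-180.0, 0.0, -81.5]
force: [0.1, -0.8, -0.3]
opening: 0.0244
gripper_force: 30.0
```

play_rows(
  commands=[
    [[0, 0, 0, 0, 0, 0, 2], [0, 0, 0, 0, 0, 0, 2], [0, 0, 0, 0, 0, 0, 2], [0, 0, 0, 0, 0, 0, 2]],
  ],
)

```text
clock: 20.28
tool_pos: [0.4407, 0.3478, 0.1151]
orientation: [180.0, -0.0, -81.6]
force: [-0.2, -0.5, -0.2]
opening: 0.0245
gripper_force: 30.0
```

```bash
python3 - <<'E'
from h import *
rows([(.443,.391,.115,-82),(.443,.391,.028,-82)])
from plant import ctrl
p=ctrl.snapshot("side"); cv2.imwrite("pics/g1.png",p["color"][120:420,150:550,::-1].repeat(2,0).repeat(2,1))
E
```

```text
now [0.4407 0.3478 0.1151] [ 1.7997e+02 -2.0000e-02 -8.1620e+01] 0.0245 20.28
(0.443, 0.391, 0.115, -82) -> [0.001, -0.0, 0.007] [-4.25, -0.86, 0.01]
(0.443, 0.391, 0.028, -82) -> [0.001, -0.0, 0.007] [-4.25, -0.86, 8.71]
```

View pics/g1.png

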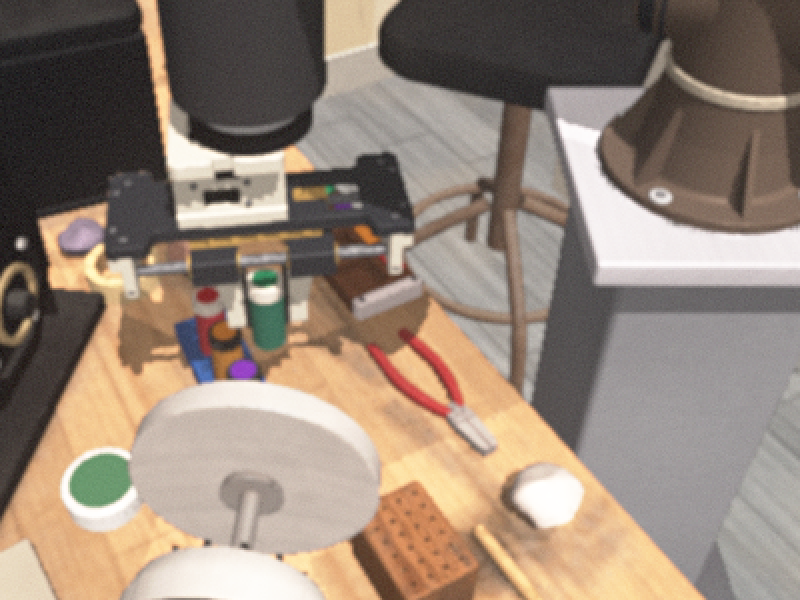

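play_rows(
  commands=[
    [[0, 0, 0, -1.5, -0.3, 0, 2], [0, 0, 0, -3, -0.6, 0, 2], [0, 0, 0, -3.8, -0.8, 0, 2], [0, 0, 0, -4.25, -0.86, 0, 2], [0, 0, 0, -4.25, -0.86, 0, 2], [0, 0, 0, -4.25, -0.86, 0, 2]],
  ],
)

```text
clock: 20.83
tool_pos: [0.443, 0.392, 0.1149]
orientation: [180.0, -0.0, -81.6]
force: [-0.4, -0.1, -0.8]
opening: 0.0245
gripper_force: 30.0
```

play_rows(
  commands=[
    [[0, 0, 0, 0, 0, 2, 2.0], [0, 0, 0, 0, 0, 4, 2.0], [0, 0, 0, 0, 0, 5.8, 2.0], [0, 0, 0, 0, 0, 7.2, 2.0], [0, 0, 0, 0, 0, 8, 2.0], [0, 0, 0, 0, 0, 8.4, 2.0], [0, 0, 0, 0, 0, 8.6, 2.0], [0, 0, 0, 0, 0, 8.6, 2.0]],
  ],
)

```text
clock: 21.5
tool_pos: [0.4434, 0.3921, 0.0295]
orientation: [-180.0, 0.0, -81.6]
force: [-0.5, 0.1, -0.5]
opening: 0.0243
gripper_force: 30.0
```

play_rows(
  commands=[
    [[0, 0, 0, 0, 0, 0, 2], [0, 0, 0, 0, 0, 0, 2]],
  ],
)

```text
clock: 21.67
tool_pos: [0.4436, 0.3926, 0.0302]
orientation: [-179.9, 0.1, -81.6]
force: [0.4, 0.3, -0.3]
opening: 0.0242
gripper_force: 30.0
```

play_rows(
  commands=[
    [[0, 0, 0, 0, 0, 0.15, 2], [0, 0, 0, 0, 0, 0.2, 2], [0, 0, 0, 0, 0, 0.2, 4.6], [0, 0, 0, 0, 0, 0.2, 4.6], [0, 0, 0, 0, 0, 0.2, 4.6], [0, 0, 0, 0, 0, 0.2, 4.6], [0, 0, 0, 0, 0, -3, 4.6], [0, 0, 0, 0, 0, -6, 4.6]],
  ],
)

```text
clock: 22.33
tool_pos: [0.4424, 0.3908, 0.0883]
orientation: [179.8, -0.2, -81.6]
force: [1.0, 1.0, 0.6]
opening: 0.0459
gripper_force: 0.0
```

play_rows(
  commands=[
    [[0, 0, 0, 0, 0, -4, 4.6], [0, 0, 0, 4, 1, -5, 4.6], [0, 0, 0, 8, 2, -5, 4.6], [0, 0, 0, 12, 3, -5, 4.6], [0, 0, 0, 16, 4, -5, 4.6], [0, 0, 0, 20, 5, -5, 4.6], [0, 0, 0, 22, 5.5, -5, 4.6], [0, 0, 0, 22, 5.5, -5, 4.6]],
  ],
)

```text
clock: 23.0
tool_pos: [0.4195, 0.1625, 0.1393]
orientation: [179.9, -0.0, -81.7]
force: [0.2, 1.2, 0.4]
opening: 0.0459
gripper_force: 0.0
```

```bash
python3 - <<'E'
from h import *
from plant import ctrl
p=ctrl.snapshot("top"); cv2.imwrite("pics/end.png",cv2.resize(p["color"][150:300,140:340,::-1],(800,600),interpolation=cv2.INTER_CUBIC))
for n,lo,hi in [("red",(0,170,150),(5,255,255)),("amber",(15,180,150),(22,255,255)),("purple",(128,120,100),(150,255,255)),("green",(65,100,60),(90,255,255))]:
    for c,a in blobs(p["color"],lo,hi,40):
        if 160<c[0]<290 and 180<c[1]<270: print(n,a,pix2w(p,c,.066)[0].round(4),D[n])
E
```

```text
(no output)
```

View pics/end.png

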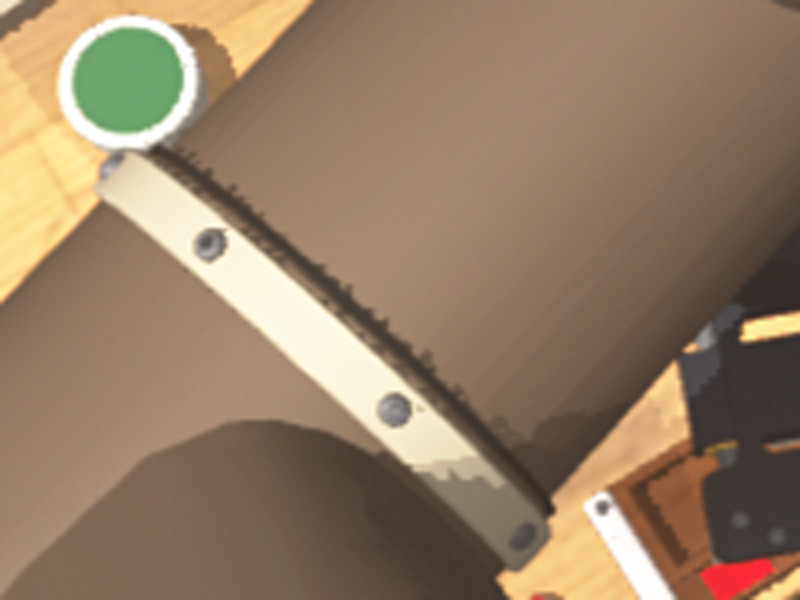

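play_rows(
  commands=[
    [[0, 0, 0, 3.5, 0, -2, 4.6], [0, 0, 0, 7, 0, -4, 4.6], [0, 0, 0, 10.5, 0, -6, 4.6], [0, 0, 0, 14, 0, -8, 4.6], [0, 0, 0, 18, 0, -9, 4.6], [0, 0, 0, 22, 0, -9, 4.6], [0, 0, 0, 26, 0, -9, 4.6], [0, 0, 0, 29, 0, -9, 4.6]],
  ],
)

```text
clock: 23.72
tool_pos: [0.4643, -0.1224, 0.2297]
orientation: [-179.9, -0.0, -81.6]
force: [0.8, 1.0, -0.1]
opening: 0.0456
gripper_force: 0.0
```

```bash
python3 - <<'E'
from h import *
from plant import ctrl
p=ctrl.snapshot("top"); cv2.imwrite("pics/end2.png",cv2.resize(p["color"][150:300,140:340,::-1],(800,600),interpolation=cv2.INTER_CUBIC))
for n,lo,hi in [("red",(0,170,150),(5,255,255)),("amber",(15,180,150),(22,255,255)),("purple",(128,120,100),(150,255,255)),("green",(65,100,60),(90,255,255))]:
    for c,a in blobs(p["color"],lo,hi,40):
        if 160<c[0]<290 and 180<c[1]<270: print(n,a,pix2w(p,c,.066)[0].round(4),D[n])
E
```

```text
red 81 [0.4989 0.2746 0.066 ] (0.5001, 0.2741)
amber 111 [0.4807 0.3138 0.066 ] (0.4808, 0.3136)
purple 114 [0.4617 0.3546 0.066 ] (0.4614, 0.3532)
green 87 [0.4435 0.3924 0.066 ] (0.4421, 0.3927)
```

All four stand within 1.5 mm of their wells at the seated height; one last look, then hand in.

View pics/end2.png

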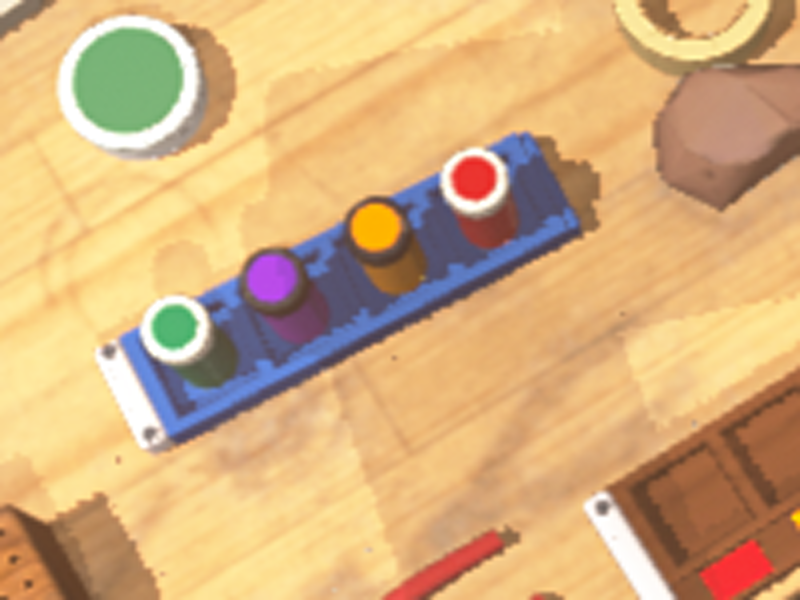

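play_rows(
  commands=[
    [[0, 0, 0, 0, 0, 0, 4.6], [0, 0, 0, 0, 0, 0, 4.6], [0, 0, 0, 0, 0, 0, 4.6], [0, 0, 0, 0, 0, 0, 4.6]],
  ],
)

```text
clock: 24.1
tool_pos: [0.4638, -0.1194, 0.2293]
orientation: [-180.0, 0.0, -81.5]
force: [-0.0, -0.4, 0.6]
opening: 0.046
gripper_force: 0.0
```

Picture shows green (175,327) nearest the white end, then purple, amber, and red (475,178) farthest, all upright.

```bash
python3 -c "
from plant import ctrl
print(ctrl.close_job())"
```

```text
the job is handed in; nothing more can be done
None
```

The four vials stand upright in the blue rack in reverse order: green nearest the white end, then purple, amber and red. They are let go and the arm is clear; I handed the job in at about 24 s of the 102 s allowed.

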